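Pop the fish mould insert and trap it with the other finger

TASK

Press down the spring plunger of the stand that holds the fish-shaped mould insert, and with the other finger of the gripper stop the insert on the run of the deck, once it has popped out past its gate and before it slides off the open end. Finish while holding it like that: one finger keeping the plunger down, the other trapping the insert, which lies flat on the deck. Grasp and lift nothing, and leave the stand with the round insert and everything else on the counter alone.

Things in the scene. Friction and masses are not known exactly. Their poses are not given: they have to be found in the camera images.
- fish_stand: grey and steel ejector stand, fixed (mm): origin on the counter, z up, the part exits to its -x. Level dark steel deck, top at z 50, y -28 to 28, from x 130 (closed end) to x -65 (open end), with two 5 high side rails 47 apart. Plunger block beside it: x -47 to 23, y 30 to 76, top at z 50. Catch pan on the counter past the open end, 90 x 90, 24 high.
- fish_gate (a point): middle of the fish stand's gate at deck height (stand x 18, y 0, z 50 mm): a thin plate across the deck, 6 mm high, that blocks the insert's nose. It is fixed to the plunger and sinks with it; with the plunger about 6 mm down the insert is free. The clear run goes from here along y 0 to the open end.
- fish_open_end (a point): middle of the open end of the fish stand's deck, at deck height (stand x -65, y 0, z 50 mm): an insert whose nose passes it is lost. It is 83 mm from the gate.
- fish_insert: aluminium insert, fish-shaped from above, 64 long, 44 wide, 24 mm high, 90 to 180 g. Origin: middle of its underside; nose 32 mm to its -x. Starts in the fish stand at x 52, y 0, z 50 mm, nose at the gate, tail on a spring pusher. Freed, it is driven to the stand's -x with about 3 N at 0.1 to 0.2 m/s and off the open end unless stopped; the pusher keeps pressing it on what stops it.
- fish_plunger (a joint): how far the fish stand's plunger is pressed, m: 0 up, 0.010 fully down. Its spring takes 3 N to start and 6 N at the bottom, up to 10 N with the gate's friction; it springs up when let go.
- fish_plunger_top (a point): top centre of the fish stand's black plunger cap, 28 mm across, at stand x -15, y 55 mm; 19 mm above the deck when up (69 above the counter), 9 mm above the deck when fully down. A second finger of equal length over the deck then also stands 9 mm above it: below the insert's top (24), above the rails (5).
- round_stand: the other stand, built just like the fish stand with its own plunger and gate, at another place and angle; it holds the round insert. Not to be used. Which stand is to the left varies.
- round_insert: round aluminium mould insert, 45 mm across, 24 mm high, in the other stand (origin in the middle of its underside); must stay there.
- round_plunger (a joint): how far the round stand's plunger is pressed, m: 0 up, 0.010 down; must stay up.
- cup: small steel cup, 48 mm across, 50 mm high, about 85 mm to the fish stand's -y side (origin under its centre); leave alone.
- shaker: white jar with a steel cap, 42 mm across, 85 mm high, about 85 mm to the round stand's -y side; leave alone.
- brush: oil brush lying on the counter beyond the stands; leave alone.
- spatula: spatula lying on the counter in front of the robot, between the stands; leave alone.
- bowl: steel bowl 90 mm across, 40 mm high, at the back; leave alone.
- timer: white kitchen timer, 70 mm wide, 60 mm high, at the back; leave alone.
- cutter: solid steel cylinder (press weight) 44 mm across, 40 mm high, near the robot's right; leave alone.
Mind the look-alikes: they are no part of the job. Leave any brown or pink look-alike of the fish_insert alone.

How it is judged:
By the outcome, as a careful person would: the job done as asked, in the order asked, and still so for the second after the job is handed in, while the arm keeps its last pose, push and grip.
It also fails if it takes over 35 s, if anything falls off the work surface, if the arm or the gripper's body presses on something with over 40 N, if the wrist force passes 120 N, or if a joint passes its speed limit or range.

ROBOT

A 6-joint arm with a two-finger parallel gripper is mounted at the origin on the work surface. World frame = base frame: x ahead of the robot, y to its left, z up, the work surface at z = 0. Lengths are in m, angles in rad, forces in N, time in s.
With the tool pointing down it reaches from about 0.35 to 0.975 m from the base axis. Payload 4.9 kg.
Tool frame: the origin (TCP) lies at the very end of the fingers, on their centre line; the grasp point (between the pads) lies 19 mm behind it; z points along the fingers, x is the direction in which the jaws open and shut, and the axes are right-handed (so a half turn about z gives the same grasp; the last joint's range is limited). The gripper opens to 85 mm and grips with 20 to 120 N. Pads are 22 mm wide; open, the fingers measure 114 mm over their backs; the gripper's body (76 mm by 85 mm) begins 54 mm behind the grasp point. The pads swing forward as they close: fully open they stand 13 mm farther back than shut.
Start: joints at [1.081, 0.053, 1.613, -0, 1.476, -0.119], TCP at [0.226, 0.583, 0.231] pointing down, gripper open.
Joint ranges: [-3.01, 3.01], [-1.01, 2.22], [0.06, 2.58], [-1.02, 4.17], [0.09, 2.62], [-3.14, 3.14]. Speed limits (rad/s): [2.57, 2.57, 3.14, 3.14, 3.14, 3.14].

INTERFACE

Orientations are given as a unit quaternion [w, x, y, z].
In Python, from plant import manip, imaging gives the robot as it stands.
- The arm moves only by the shell command python3 -m pendant 'ROWS'. ROWS is JSON, a list that holds one entry, the list of rows, each a list of 7 numbers: the turn, a rotation vector about the world's x, y, z in units of pi rad (1.0 is pi rad), then the shift along the world's x, y, z in units of 250 mm (1.0 is 250 mm), then the opening, from 0 (shut) to 1 (fully open). In form: [[[ax, ay, az, tx, ty, tz, claw], ...]]. A call has 1 to 20 rows; each row shifts and turns the commanded pose from where the row before left it; what a row does not reach is not made up. A row lasts 1/8 s, in which the tool goes at most 62.5 mm and 10.7 degrees, less where a joint would pass 70% of its speed; a pose out of reach is approached as far as the arm can. A call with a number of a shift or a turn outside -1 to 1 is refused whole. A call with a gripper value outside its range is refused whole. The fingers move at their own pace and stop on an object; the grip force is fixed at half the most. Time passes only in rows, so rows that do not move let the fingers close. It gives the time, the measured TCP pose, the force and the opening at its end, in the units of the state.
- manip.state(): the state, without advancing time (a new reading comes with each control period).
- imaging.grab_frame(name): name is "scene" or "top" or "wrist"; returns a dict with "frame" (400x640x3 uint8, blue, green, red), "mtx" (3x3 intrinsics, pixels), "k1" (the pictures are not rectified: a ray, as slopes to the right and down, at radius r is drawn at 1 + k1 r^2 times it, then the intrinsics apply), "world_to_cam" (4x4, takes a point from world to camera coordinates). Camera axes: x right, y down, z forward; pixel columns grow to the right and rows downward; lengths in m; the calibration is good to about 2 mm. A picture is of the moment at which its call begins. There is no depth.
- manip.job_done(): hands the job in, once; it reports no verdict.
The state is a dict: "time": time; "joint_pos": joint angles; "joint_vel": joint speeds; "joint_efforts": joint torques, N m; "tool_pos": TCP position; "tool_rot": TCP orientation; "contact_force": force on the tool from outside, world axes, zero at the start; "ft_torque": the same for the moment, N m; "gripper_width": opening from 0.0 (shut) to 1.0 (fully open).
Only numpy, scipy, OpenCV 4.12 (cv2) and the standard library are available. Lean on these libraries where they do the work, as an engineer would, in place of code of your own. Each camera call takes 0.05 s, during which the arm holds its last target. There are 200 camera calls.

## Working session

There is one attempt and no reset: what is moved stays moved. The work goes in short steps, Python scripts to look and compute and a shell command to move; the robot and the scene stay as the last step left them, time stands still between calls to the robot, and variables do not carry over. Pictures are saved under pics/ and viewed, about 8 in all and at most 12, crops included, and the job is handed in when it is done.

```bash
mkdir -p pics; ls; python3 - <<'E'
from plant import manip, imaging
import cv2,pickle
d={}
for n in("top","scene"):
    f=imaging.grab_frame(n); d[n]=f; cv2.imwrite(f"pics/{n}0.png",f["frame"]); print(n,f["mtx"],f["k1"],f["world_to_cam"])
pickle.dump(d,open("f0.pkl","wb"))
print(manip.state())
E
```

```text
pics
top [[393.98170962   0.         317.25914965]
 [  0.         393.98170962 204.8712222 ]
 [  0.           0.           1.        ]] -0.03780173901081071 [[-0.01166542 -0.99992654 -0.00329233 -0.0596058 ]
 [-0.99132425  0.01199603 -0.1308905   0.58622944]
 [ 0.13092038  0.00173688 -0.99139136  1.160815  ]
 [ 0.          0.          0.          1.        ]]
scene [[408.6379072    0.         313.28214717]
 [  0.         408.6379072  198.29522818]
 [  0.           0.           1.        ]] 0.01766939395785653 [[ 0.48260106  0.87575425 -0.01227657 -0.22328846]
 [ 0.68497217 -0.38612793 -0.61783359 -0.36393493]
 [-0.54581072  0.28975804 -0.78621304  1.43262051]
 [ 0.          0.          0.          1.        ]]
{'time': 0.1, 'joint_pos': array([ 1.08100722e+00,  5.33221685e-02,  1.61420339e+00, -2.83334176e-05,
        1.47600443e+00, -1.19010769e-01]), 'joint_vel': array([-0.00130148, -0.00208786, -0.00223828,  0.00061855,  0.00040977,
        0.00089088]), 'joint_efforts': array([-5.53008449e-04, -3.94905388e+01, -3.71362889e+01, -1.69517662e-04,
        3.91708381e-03, -1.40602546e-05]), 'tool_pos': array([0.2261988 , 0.58200261, 0.23013864]), 'tool_rot': array([ 4.60670465e-04,  8.25329385e-01,  5.64650748e-01, -8.52233362e-04]), 'contact_force': array([ 0.14888731, -0.36846143,  0.68029249]), 'ft_torque': array([-0.02565136,  0.02522009, -0.01553586]), 'gripper_width': 0.9988036567983845}
```

View pics/top0.png

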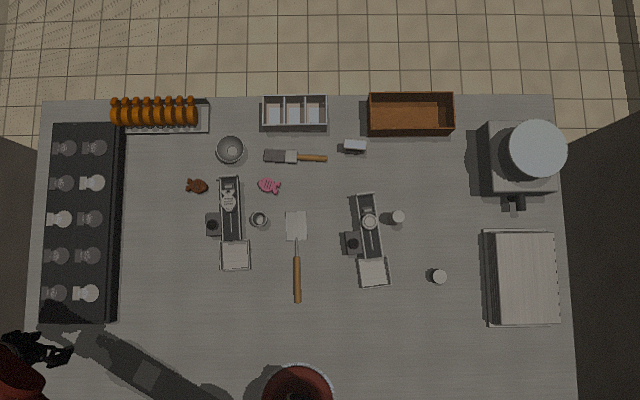

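View pics/scene0.png

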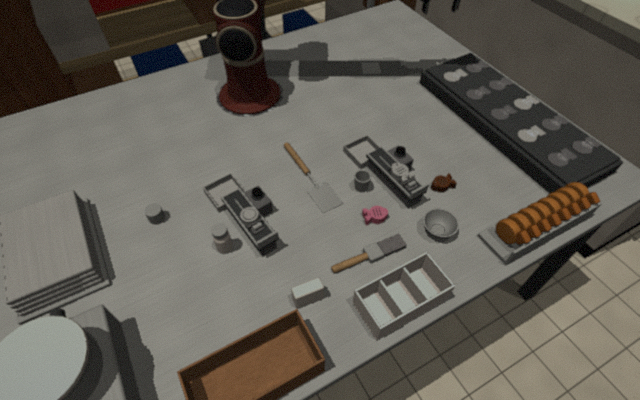

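Top view: the fish insert is in the left stand at about (228,201), with its plunger at (212,224) and its pan at (235,254). The cup at (259,219) is on the stand's -y side, which fits the description.

Could be mistaken for it:
- brown fish (197,185)
- pink fish (269,186)
- round insert (369,222), in the right stand
- tray pieces (60–95, 150–295)

I choose (228,201) and will check it in a close crop.

```bash
python3 - <<'E'
import cv2,pickle,numpy as np
d=pickle.load(open("f0.pkl","rb"))
a=cv2.resize(d["top"]["frame"][165:275,190:270],None,fx=5,fy=5,interpolation=cv2.INTER_CUBIC)
b=cv2.resize(d["scene"]["frame"][130:210,340:430],None,fx=4.4,fy=4.4,interpolation=cv2.INTER_CUBIC)
c=np.zeros((550,800,3),np.uint8);c[:550,:400]=a;c[:b.shape[0],402:402+b.shape[1]]=b[:, :398]
cv2.imwrite("pics/crop.png",np.clip(c*1.6,0,255).astype(np.uint8))
E
```

```text
(no output)
```

View pics/crop.png

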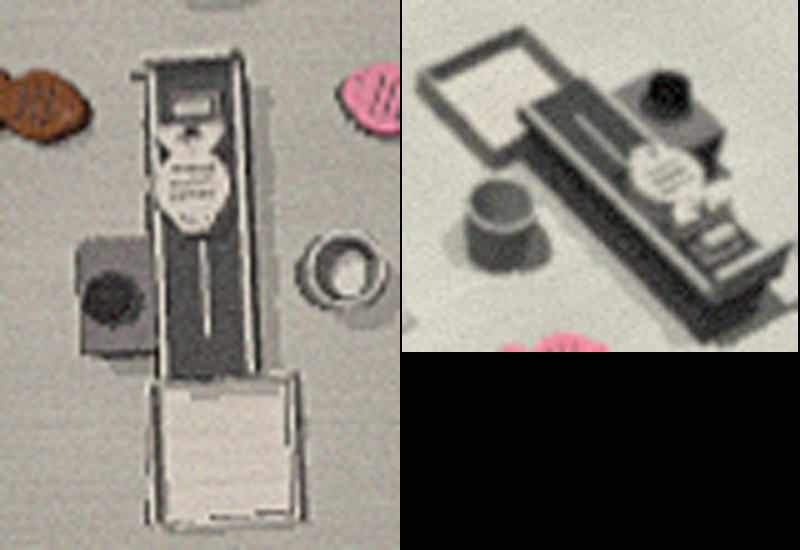

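The crop confirms it: an aluminium fish with its nose to the exit and the plunger at its +y side. Next I fit the stand pose from both pictures.

```bash
cat > h.py <<'E'
import numpy as np
def proj(f,P):
    P=np.atleast_2d(P); c=P@f["world_to_cam"][:3,:3].T+f["world_to_cam"][:3,3]
    s=c[:,:2]/c[:,2:]; s=s*(1+f["k1"]*(s**2).sum(1,keepdims=True))
    return s*[f["mtx"][0,0],f["mtx"][1,1]]+f["mtx"][:2,2]
def world(p,L):
    L=np.atleast_2d(L)/1000.; c,s=np.cos(p[2]),np.sin(p[2])
    return np.c_[p[0]+c*L[:,0]-s*L[:,1],p[1]+s*L[:,0]+c*L[:,1],L[:,2]]
E
cat > fit.py <<'E'
from h import *; import pickle,cv2
from scipy.optimize import least_squares
d=pickle.load(open("f0.pkl","rb"))
T=[((113,297),(-15,55,69)),((80,240),(23,76,50)),((82,353),(-47,76,50)),((161,378),(-65,28,55)),((257,375),(-65,-28,55)),((147,64),(130,28,55)),((240,57),(130,-28,55)),((193,232),(20,0,60))]
S=[((668-402,83),(-15,55,69)),((118,110),(-65,-28,55)),((180,75),(-65,28,55)),((310,293),(130,-28,55)),((388,243),(130,28,55)),((322,127),(23,76,50))]
tp=np.array([t[0] for t in T])/5.+[190,165]-.4; sp=np.array([t[0] for t in S])/4.4+[340,130]-.4
tl=np.array([t[1] for t in T]); sl=np.array([t[1] for t in S])
def R(p): return np.r_[(proj(d["top"],world(p,tl))-tp).ravel(),(proj(d["scene"],world(p,sl))-sp).ravel()]
r=least_squares(R,[.5,.2,0],loss="soft_l1",x_scale=[.1,.1,.1]); p=r.x
print(p,np.degrees(p[2])); print(R(p).reshape(-1,2).round(1).tolist())
for n,L in dict(gate=(18,0,50),end=(-65,0,50),plung=(-15,55,69),ins=(52,0,50)).items(): print(n,world(p,L).round(4))
E
python3 fit.py
```

```text
[0.54564193 0.19388349 0.06942721] 3.977885992914483
[[-1.0, 0.4], [-0.2, 0.4], [0.4, 0.9], [0.5, 0.6], [-0.0, -0.3], [0.1, -0.7], [-0.2, -0.8], [1.5, 0.6], [0.2, 0.1], [-0.7, -1.5], [0.6, -1.2], [1.1, 1.5], [-0.6, 3.8], [0.8, -0.1]]
gate [[0.5636 0.1951 0.05  ]]
end [[0.4808 0.1894 0.05  ]]
plung [[0.5269 0.2477 0.069 ]]
ins [[0.5975 0.1975 0.05  ]]
```

```bash
python3 -m pendant '[[[0,0,0.0033,0.0965,-0.121,-0.02,0.52],[0,0,0.0033,0.0965,-0.121,-0.02,0.52],[0,0,0.0033,0.0965,-0.121,-0.02,0.52],[0,0,0.0033,0.0965,-0.121,-0.02,0.52],[0,0,0.0033,0.0965,-0.121,-0.02,0.52],[0,0,0.0033,0.0965,-0.121,-0.02,0.52],[0,0,0.0033,0.0965,-0.121,-0.02,0.52],[0,0,0.0033,0.0965,-0.121,-0.02,0.52],[0,0,0.0033,0.0965,-0.121,-0.02,0.52],[0,0,0.0033,0.0965,-0.121,-0.02,0.52],[0,0,0.0033,0.0965,-0.121,-0.02,0.52],[0,0,0.0033,0.0965,-0.121,-0.02,0.52],[0,0,0,0,0,0,0.52],[0,0,0,0,0,0,0.52],[0,0,0,0,0,0,0.52]]]'
python3 - <<'E'
from plant import manip, imaging
import cv2,pickle
f=imaging.grab_frame("wrist"); pickle.dump(f,open("w1.pkl","wb"))
cv2.imwrite("pics/w1.png",f["frame"]); print(f["mtx"][0],f["k1"],f["world_to_cam"]); print(manip.state())
E
```

```text
time: 1.98
tool_pos: [0.5154, 0.2203, 0.1713]
tool_rot: [-0.0, 0.788, 0.615, 0.0]
contact_force: [0.7, 0.2, 0.2]
gripper_width: 0.52
[299.39516541   0.         319.85958329] -0.0029102196870178718 [[ 0.24223417  0.97021718  0.00110648 -0.34029098]
 [ 0.9365878  -0.23413527  0.26073736 -0.44879623]
 [ 0.25323093 -0.06212318 -0.96540914  0.20312868]
 [ 0.          0.          0.          1.        ]]
{'time': 2.025, 'joint_pos': array([ 2.71172023e-01, -5.61681046e-02,  1.82324691e+00,  1.52408973e-04,
        1.37439616e+00, -1.05467783e+00]), 'joint_vel': array([-9.46010075e-04,  5.95775420e-04, -3.98928333e-05, -1.16610457e-03,
       -4.26238197e-04, -3.83478022e-04]), 'joint_efforts': array([-2.16611819e-01, -3.32953298e+01, -3.58468044e+01, -7.55381654e-03,
       -4.97238343e-04,  1.94918168e-03]), 'tool_pos': array([0.51543032, 0.22035776, 0.17141969]), 'tool_rot': array([-4.66108934e-05,  7.88204680e-01,  6.15413173e-01,  8.29227279e-05]), 'contact_force': array([-0.24887043,  0.6593095 , -0.2191743 ]), 'ft_torque': array([ 0.03948001, -0.03125817,  0.0341597 ]), 'gripper_width': 0.5195634219118829}
```

View pics/w1.png

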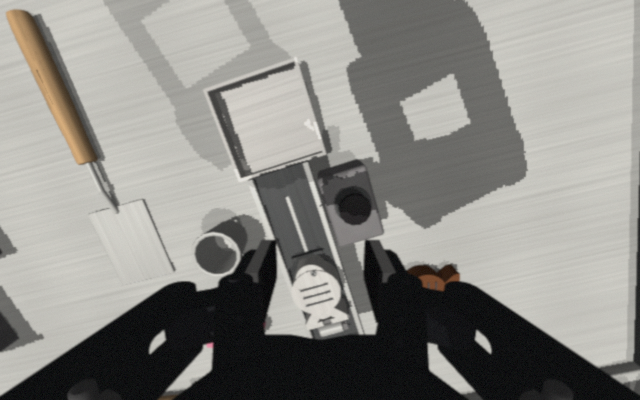

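```bash
python3 - <<'E'
from h import *; import pickle,cv2
f=pickle.load(open("w1.pkl","rb"))
p=[0.54564193,0.19388349,0.06942721]
L=[(-15,55,69),(23,76,50),(-47,76,50),(-65,28,55),(-65,-28,55),(130,28,55),(18,23,50),(18,-23,50),(20,0,56)]
print(proj(f,world(p,L)).round(1).tolist())
tcp=np.array([.5154,.2204,.1714]);u=np.array([.2426,.9701,0])
for dz in(0,.006):
  for s in(.02215,.0295,.037): print(dz,s,proj(f,np.array([tcp+s*u+[0,0,dz],tcp-s*u+[0,0,dz]])).round(1).tolist())
c=cv2.resize(f["frame"][145:345,200:400],None,fx=3,fy=3,interpolation=cv2.INTER_CUBIC)
cv2.imwrite("pics/w1c.png",np.clip(c*1.5+15,0,255).astype(np.uint8))
E
```

```text
[[352.5, 209.0], [383.3, 233.7], [362.8, 162.7], [304.3, 160.8], [243.8, 180.6], [365.6, 342.5], [327.8, 245.3], [282.1, 259.1], [305.1, 256.8]]
0 0.02215 [[360.0, 255.9], [274.2, 255.9]]
0 0.0295 [[374.3, 255.9], [259.9, 255.9]]
0 0.037 [[388.8, 255.9], [245.4, 255.9]]
0.006 0.02215 [[361.6, 261.1], [272.4, 261.1]]
0.006 0.0295 [[376.4, 261.1], [257.6, 261.1]]
0.006 0.037 [[391.5, 261.0], [242.5, 261.1]]
```

View pics/w1c.png

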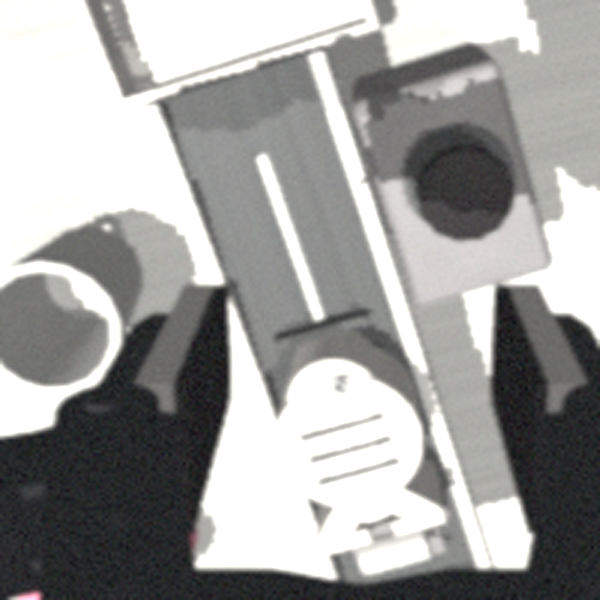

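Crop (×3 with offset (200,145)): the cap centre is at (355,208) and the middle of the gate at (307.5,253). The fingertips are at about (271,241) and (372,241), at a half-spacing of about 28 mm. This is within 2–3 px of the fit, so I refine it with these points.

```bash
cat >> fit.py <<'E'
print("--wrist")
f=pickle.load(open("w1.pkl","rb"))
W=[((465,190),(-15,55,69)),((322,325),(18,0,56)),((548,262),(23,76,50)),((158,100),(-65,-28,55)),((320,52),(-65,25.5,55))]
wp=np.array([w[0] for w in W])/3.+[200,145]-.3; wl=np.array([w[1] for w in W])
RW=lambda p:(proj(f,world(p,wl))-wp).ravel()
q=least_squares(lambda p:np.r_[R(p),RW(p)],p,loss="soft_l1",x_scale=[.1,.1,.1]).x
q2=least_squares(RW,p,loss="soft_l1",x_scale=[.1,.1,.1]).x
for v in(q,q2):
    print(v,np.degrees(v[2]),RW(v).reshape(-1,2).round(1).tolist())
    print("A,B,mid",world(v,[(-17,55,69),(-36,1,50),(-26.5,28,50)]).round(4).tolist(), "cap",world(v,(-15,55,69)).round(4).tolist())
E
python3 fit.py
```

```text
[0.54564193 0.19388349 0.06942721] 3.977885992914483
[[-1.0, 0.4], [-0.2, 0.4], [0.4, 0.9], [0.5, 0.6], [-0.0, -0.3], [0.1, -0.7], [-0.2, -0.8], [1.5, 0.6], [0.2, 0.1], [-0.7, -1.5], [0.6, -1.2], [1.1, 1.5], [-0.6, 3.8], [0.8, -0.1]]
gate [[0.5636 0.1951 0.05  ]]
end [[0.4808 0.1894 0.05  ]]
plung [[0.5269 0.2477 0.069 ]]
ins [[0.5975 0.1975 0.05  ]]
--wrist
[0.54475433 0.19591643 0.05647718] 3.235904104515822 [[0.4, 0.1], [-0.9, 0.6], [2.8, 1.4], [-5.9, 0.3], [-1.7, -1.9]]
A,B,mid [[0.5247, 0.2499, 0.069], [0.5088, 0.1949, 0.05], [0.5167, 0.2224, 0.05]] cap [[0.5267, 0.25, 0.069]]
[0.54473085 0.19667466 0.05287406] 3.0294607088364365 [[1.3, 0.1], [-0.2, 0.4], [3.6, 1.5], [-4.9, -0.1], [-0.6, -2.1]]
A,B,mid [[0.5248, 0.2507, 0.069], [0.5087, 0.1958, 0.05], [0.5168, 0.2232, 0.05]] cap [[0.5268, 0.2508, 0.069]]
```

```bash
python3 -m pendant '[[[0,0,0,0.005,0.008,-0.06,0.53],[0,0,0,0,0,-0.08,0.53],[0,0,0,0,0,-0.08,0.53],[0,0,0,0,0,-0.08,0.53],[0,0,0,0,0,-0.06,0.53],[0,0,0,0,0,0,0.53],[0,0,0,0,0,0,0.53]]]'
python3 - <<'E'
from plant import manip, imaging
import cv2,pickle,numpy as np
f=imaging.grab_frame("wrist"); pickle.dump(f,open("w2.pkl","wb"))
from h import *
print(proj(f,[[.5268,.25,.069]]))
c=cv2.resize(f["frame"][100:300,180:440],None,fx=3,fy=3,interpolation=cv2.INTER_CUBIC)
cv2.imwrite("pics/w2c.png",np.clip(c*1.6+25,0,255).astype(np.uint8))
E
```

```text
time: 2.9
tool_pos: [0.5178, 0.2216, 0.0819]
tool_rot: [0.0, 0.789, 0.615, 0.001]
contact_force: [0.3, 0.0, 0.7]
gripper_width: 0.531
[[370.23798311 248.8838359 ]]
```

View pics/w2c.png

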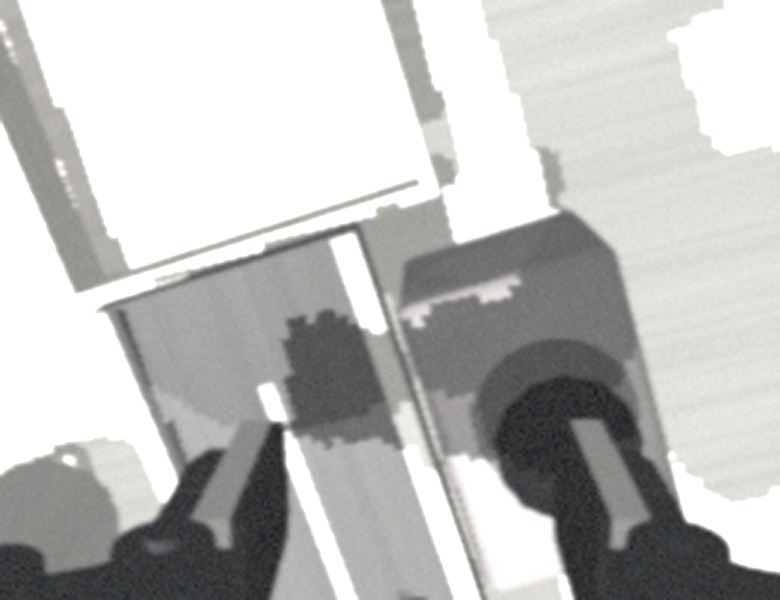

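The right finger stands over the cap (cap centre about (567,450), tip about (588,420)). Allowing for the height difference, it is within about 2 mm of centre. The left finger is over the deck slot at (265,425). I go down to about contact, then press.

```bash
python3 -m pendant '[[[0,0,0,0,0,-0.02,0.53],[0,0,0,0,0,-0.02,0.53],[0,0,0,0,0,-0.01,0.53],[0,0,0,0,0,0,0.53]]]'; python3 -m pendant '[[[0,0,0,0,0,-0.012,0.53],[0,0,0,0,0,0,0.53]]]'; python3 -m pendant '[[[0,0,0,0,0,-0.012,0.53],[0,0,0,0,0,0,0.53]]]'
```

```text
time: 3.45
tool_pos: [0.5169, 0.2214, 0.0684]
tool_rot: [-0.0, 0.789, 0.615, -0.0]
contact_force: [-0.4, 0.4, -0.8]
gripper_width: 0.531
time: 3.7
tool_pos: [0.5175, 0.2216, 0.0662]
tool_rot: [0.0, 0.789, 0.615, 0.0]
contact_force: [-0.3, 0.6, 1.0]
gripper_width: 0.535
time: 3.95
tool_pos: [0.5176, 0.2216, 0.0632]
tool_rot: [0.0, 0.789, 0.615, 0.0]
contact_force: [-0.3, 0.4, 4.1]
gripper_width: 0.532
```

```bash
python3 -m pendant '[[[0,0,0,0,0,-0.012,0.53],[0,0,0,0,0,-0.012,0.53],[0,0,0,0,0,0,0.53]]]'; python3 -m pendant '[[[0,0,0,0,0,-0.008,0.53],[0,0,0,0,0,0,0.53]]]'; python3 -m pendant '[[[0,0,0,0,0,-0.006,0.53],[0,0,0,0,0,0,0.53],[0,0,0,0,0,0,0.53]]]'
```

```text
time: 4.32
tool_pos: [0.5176, 0.2216, 0.057]
tool_rot: [0.0, 0.789, 0.615, 0.0]
contact_force: [-0.0, -0.8, 5.6]
gripper_width: 0.53
time: 4.58
tool_pos: [0.5177, 0.2217, 0.0566]
tool_rot: [-0.0, 0.789, 0.615, 0.0]
contact_force: [-4.7, -1.7, 13.0]
gripper_width: 0.53
time: 4.95
tool_pos: [0.5177, 0.2218, 0.0565]
tool_rot: [-0.0, 0.789, 0.615, -0.0]
contact_force: [-10.1, -3.3, 20.4]
gripper_width: 0.531
```

The plunger has bottomed out at 20 N, and there is a -x push on the tool. I check with a picture.

```bash
python3 -m pendant '[[[0,0,0,0,0,0,0.53],[0,0,0,0,0,0,0.53],[0,0,0,0,0,0,0.53],[0,0,0,0,0,0,0.53]]]'
python3 - <<'E'
from plant import imaging
import cv2,numpy as np
f=imaging.grab_frame("wrist")["frame"];g=imaging.grab_frame("scene")["frame"]
a=cv2.resize(f[140:340,200:440],None,fx=2.5,fy=2.5,interpolation=cv2.INTER_CUBIC)[:, :480]
b=cv2.resize(g[100:240,340:430],None,fx=3.5,fy=3.5,interpolation=cv2.INTER_CUBIC)
c=np.zeros((500,800,3),np.uint8);c[:500,:480]=a;c[:490,484:799]=b
cv2.imwrite("pics/w3.png",np.clip(c*1.5+20,0,255).astype(np.uint8))
E
```

```text
time: 5.45
tool_pos: [0.5177, 0.2218, 0.0565]
tool_rot: [-0.0, 0.789, 0.615, -0.0]
contact_force: [-9.3, -2.8, 20.9]
gripper_width: 0.532
```

View pics/w3.png

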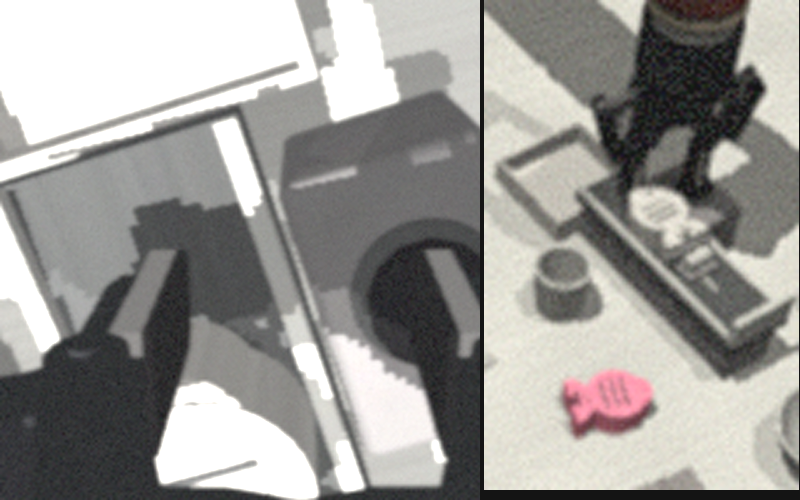

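The scene crop shows the insert out of its start place and flat on the deck, stopped by the deck finger at about (640,190) well short of the open end. The other finger holds the cap down at about (695,190), and the cup is untouched. Force and pose were steady over 0.5 s, so I hand it in.

```bash
python3 - <<'E'
from plant import manip
s=manip.state();print(s["time"],s["contact_force"],s["tool_pos"]);print(manip.job_done())
E
```

```text
5.55 [-8.94423912 -3.3681872  20.23281139] [0.51775556 0.22177559 0.05651121]
the job is handed in; nothing more can be done
None
```

I handed the job in at 5.55 s: one finger holds the fish stand's plunger down and the other traps the fish insert on the deck. The insert lies flat in the last picture.

- **Plunger:** The tool stopped moving at about 9 mm below first contact while the force rose to about 20 N, so I take the plunger to be fully down.
- **Insert:** By the planned finger position, its nose stopped about 40 mm past the gate and about 40 mm short of the open end. I did not measure the nose directly.
- **Steadiness:** Pose and force did not change over the last half second.
- **Other things:** The cup and the pink look-alike looked untouched in the last picture. I took no final picture of the round stand, but nothing went near it.

Two checks disagreed slightly:
- **Side force:** The sideways push read about 9 N rather than the 3 N expected from the pusher. It grew with the press, so I put the rest down to friction at the bottomed cap.
- **Stand fit:** The stand's fitted position differed by 2 to 3 mm between cameras. The close wrist view before pressing showed the finger within about 2 mm of the cap's centre.

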